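# Hold the tablet grinder's bayonet lid at its pulse mark

### The job

Gently pick up the tablet grinder's lid (the grey one with a bar handle and two lugs) without squeezing it hard, and set it straight down into the grinder's black collar so that its two lugs drop through the two slots, without forcing it. Then twist it clockwise, seen from above, to the half-turn pulse position, where the lid's bar lines up with the two thin raised ribs on the collar, well short of the locking click at the two thick blocks. The lid springs back if let go, so finish while still gripping it and holding it at the ribs; leave the other things on the table where they are.

Things in the scene. Friction and masses are not known exactly. Their poses are not given: they have to be found in the camera images.
- lid: Loose grinder lid, grey plastic, 80 to 170 g, upright on the table at first. Origin: centre of its underside, z up. Round plug 56 mm across, 22 mm high; at the bottom two lugs along +x and -x reach 38 mm from the axis, each 10 mm wide, 6 mm high. On top a bar handle along x. Same after a half turn. Brittle: grip with 20 to 40 N (over 60 N a finger cracks it), press it in with under 20 N.
- lid_bar (a point): Point to grip: centre of the lid's bar handle, 36 mm above the lid's underside. The bar is 58 mm long (lid x), 12 mm thick (lid y) and spans 22 to 50 mm above the underside.
- grinder: Tablet grinder, fixed: round steel housing 112 mm across (foot 128 mm) with a black bayonet collar 103 mm high. Origin: centre of its underside, z up. The collar's slots lie on its +x and -x sides: the lid goes in with its x along the grinder's x. Thin ribs on the collar mark the half turn, 0.70 rad (40 deg) clockwise of each slot (negative about z); thick blocks mark the lock at 1.40 rad.
- rib (a point): Top of the thin rib (15 x 4 mm, 4 mm high) 0.70 rad clockwise of the +x slot, 48.5 mm from the axis; its twin is half a turn round. The lid is at the half turn when its bar points at the ribs, within 0.15 rad. The lid clicks locked from 1.1 rad past the slots on: never turn it that far.
- seat (a point): Centre of the floor inside the collar, 85 mm above the table, on which the lid's underside rests when in. The lip spans 10 to 18 mm above it, its opening 61 mm across (plug 56), its slots 15 mm wide (lugs 10), open outwards. The lugs turn beneath the lip in a channel 10 mm high, 81 mm across. A stop keeps the lid from turning anticlockwise.
- pulse_ring (a joint): Sprung ring in the channel that the lugs push round, rad, 0 at rest, growing clockwise, end stop 1.32. The lugs meet it after about 0.1 rad, so it reads about 0.1 less than the lid's clockwise angle. Moment 0.03 N m at 0, plus 0.1 N m per rad: about 0.09 N m at the ribs; it turns the lid back when let go.
- dumbbell: Bystander, leave alone: black hex dumbbell, 196 mm long, 80 mm high heads, lying.
- spinlock: Bystander, leave alone: steel spinlock collar (ring), 64 mm across, 22 mm high.
- ball: Bystander, leave alone: dark silicone massage ball, 64 mm across, with a flattened foot.
- bottle: Bystander, leave alone: closed stainless bottle, 72 mm across, 228 mm tall.
- tub_cap: Bystander, leave alone: plain white round cap of a powder tub, 72 mm across, 15 mm high, without bar or lugs: not the grinder's lid.
- scoop: Bystander, leave alone: small white plastic scoop, 42 mm cup with a flat handle, 115 mm long.
- trainer: Bystander, leave alone: hand-grip trainer with two rubber handles lying flat, about 125 mm long.

How it is judged:
On the way, in this order (a step that is already met when the one before it is completed fails the run):
1. the lid is lifted off the table (height (world z) of lid above 0.05 m), for 0.1 s.
2. the lid sits in the collar with its lugs dropped through the slots (z of lid in the frame of seat below 0.0055 m and horizontal distance between lid and seat below 0.004 m and angle between lid's own z axis and vertical below 0.08 rad and angle between the x axis of lid and the x axis of grinder, either way round below 0.35 rad), for 0.05 s.
3. the lid is twisted clockwise to the half-turn ribs (z of lid in the frame of seat below 0.0055 m and horizontal distance between lid and seat below 0.004 m and angle between lid's own z axis and vertical below 0.08 rad and angle between the x axis of lid and the x axis of grinder, either way round between 0.55 and 0.85 rad and value of joint pulse_ring between 0.35 and 0.9 rad), for 0.3 s.
At the end, for the whole second after the job is handed in: The lid is in the collar, lugs under the lip (underside less than 5.5 mm above the floor, within 4 mm of its centre, tilted less than 0.08 rad), turned clockwise 0.55 to 0.85 rad from the slots, at rest against the spring, and held there by the fingers (over 3 N) when the program finishes (all of step 3 and velocity of joint pulse_ring between -0.1 and 0.1 rad/s and contact force between the fingers and lid above 3 N); the arm keeps its last pose, push and grip.
It fails at once if the lid is turned on as far as the locking click (value of joint pulse_ring above 1 rad or (z of lid in the frame of seat below 0.0055 m and horizontal distance between lid and seat below 0.004 m and angle between lid's own z axis and vertical below 0.08 rad and angle between the x axis of lid and the x axis of grinder, either way round above 1.1 rad)).
It fails at once if the lid is squeezed hard (contact force between the fingers and lid above 130 N).
It fails at once if the lid is forced against the grinder (contact force between lid and grinder above 45 N).
It fails at once if a bystander is disturbed (moved over 30 mm) (distance of any of dumbbell, spinlock, ball, bottle, tub_cap, scoop, trainer from where it was at the start of the episode above 0.03 m).
It also fails if it takes over 45 s, if anything falls off the work surface, if the arm or the gripper's body presses on something with over 40 N, if the wrist force passes 120 N, or if a joint passes its speed limit or range.

### The arm

A 6-joint arm with a two-finger parallel gripper is mounted at the origin on the work surface. World frame = base frame: x ahead of the robot, y to its left, z up, the work surface at z = 0. Lengths are in m, angles in rad, forces in N, time in s.
With the tool pointing down it reaches from about 0.35 to 0.975 m from the base axis. Payload 4.9 kg.
Tool frame: the origin (TCP) lies at the very end of the fingers, on their centre line; the grasp point (between the pads) lies 19 mm behind it; z points along the fingers, y is the line along which they close (so a half turn about z gives the same grasp; the last joint's range is limited). The gripper opens to 85 mm and grips with 20 to 120 N. Pads are 22 mm wide; open, the fingers measure 114 mm over their backs; the gripper's body (76 mm by 85 mm) begins 54 mm behind the grasp point. The pads swing forward as they close: fully open they stand 13 mm farther back than shut.
Start: joints at [-1.291, 0.053, 1.613, -0, 1.476, -0.119], TCP at [0.243, -0.576, 0.208] pointing down, gripper open.
Joint ranges: [-3.01, 3.01], [-1.01, 2.22], [0.06, 2.58], [-1.02, 4.17], [0.09, 2.62], [-3.14, 3.14]. Speed limits (rad/s): [2.57, 2.57, 3.14, 3.14, 3.14, 3.14].

### API

Orientations are given as a rotation vector (axis times angle).
In Python, from station import get_obs, optics, ctrl gives the robot as it stands.
- The arm moves only by the shell command python3 -m pendant 'ROWS' [FORCE]. ROWS is JSON, a list of rows, each a list of 3 entries, a list of its own where there are three numbers: the shift along the tool's x, y, z in mm, then the turn, a rotation vector about the tool's x, y, z in rad, then the opening, from 0 (shut) to 1 (fully open). A call has 1 to 12 rows; each row shifts and turns the commanded pose from where the row before left it, along the tool's axes as they then stand; what a row does not reach is not made up. A row lasts 1/12 s, in which the tool goes at most 41.7 mm and 7.16 degrees, less where a joint would pass 70% of its speed; a pose out of reach is approached as far as the arm can. A call is refused whole if a number of a shift passes 41.7 or a number of a turn 0.125, either way. A call with a gripper value outside its range is refused whole. The fingers move at their own pace and stop on an object; FORCE is the grip in N (left out, the last holds). Time passes only in rows, so rows that do not move let the fingers close. It gives the time, the measured TCP pose, the force, the opening and the grip force at its end, in the units of the state.
- get_obs(): the state, without advancing time (a new reading comes with each control period).
- optics.get_image(name): name is "scene" or "top"; returns the picture (420x560x3 uint8, red, green, blue); there is no depth.
- optics.camera_model(name): a dict with "fx", "fy", "cx", "cy" (pixels), "distortion" ([k1, k2, p1, p2, k3] as OpenCV has them; the pictures are not rectified), "cam_to_world" (4x4, takes a point from camera to world coordinates). Camera axes: x right, y up, looking along -z (the intrinsics and any distortion apply to the point x, -y, -z); pixel columns grow to the right and rows downward; lengths in m; the calibration is good to about 2 mm. A picture is of the moment at which its call begins. camera_model takes no time and is no camera call.
- ctrl.finish_job(): hands the job in; it is judged then, once.
The state is a dict: "t": time; "q": joint angles; "dq": joint speeds; "effort": joint torques, N m; "tool_pos": TCP position; "tool_rot": TCP orientation; "contact_force": force on the tool from outside, world axes, zero at the start; "wrist_torque": the same for the moment, N m; "opening": finger opening in m; "grip_force": force on a finger pad.
Only numpy, scipy, OpenCV 4.12 (cv2) and the standard library are available. Lean on these libraries where they do the work, as an engineer would, in place of code of your own. Each camera call takes 0.05 s, during which the arm holds its last target. There are 200 camera calls.

## Working session

There is one attempt and no reset: what is moved stays moved. The work goes in short steps, Python scripts to look and compute and a shell command to move; the robot and the scene stay as the last step left them, time stands still between calls to the robot, and variables do not carry over. Pictures are saved under pics/ and viewed, at most 10 in all, crops included, and the job is handed in when it is done.

```bash
mkdir -p pics; python3 - <<'E'
from station import get_obs, optics, ctrl
import cv2
for n in("scene","top"):
    im=optics.get_image(n); cv2.imwrite(f"pics/{n}0.png",im[:,:,::-1])
    m=optics.camera_model(n); print(n,m)
print(get_obs())
E
```

```text
scene {'fx': 451.66890455874085, 'fy': 451.66890455874085, 'cx': 279.5240773526293, 'cy': 204.5415979590952, 'distortion': array([-0.14081836,  0.        ,  0.        ,  0.        ,  0.        ]), 'cam_to_world': array([[ 0.61477469, -0.68582548,  0.38948106,  1.08025591],
       [ 0.78867776,  0.53850145, -0.29665397, -0.38310074],
       [-0.00628327,  0.4895504 ,  0.87195236,  1.22315652],
       [ 0.        ,  0.        ,  0.        ,  1.        ]])}
top {'fx': 419.8744880019877, 'fy': 419.8744880019877, 'cx': 278.15936102258803, 'cy': 214.21877760237166, 'distortion': array([-0.01846161,  0.        ,  0.        ,  0.        ,  0.        ]), 'cam_to_world': array([[-0.00252483,  0.99184767, -0.12740421,  0.45226502],
       [-0.99999387, -0.00281331, -0.0020844 ,  0.01111843],
       [-0.00242583,  0.12739816,  0.99184869,  1.07072755],
       [ 0.        ,  0.        ,  0.        ,  1.        ]])}
{'t': 0.1, 'q': array([-1.29099647e+00,  5.32857596e-02,  1.61416687e+00, -4.09985113e-05,
        1.47602912e+00, -1.19026956e-01]), 'dq': array([ 0.00181019, -0.00233724, -0.00224818,  0.00050795,  0.00075577,
        0.00154611]), 'effort': array([ 9.40815589e-04, -3.94906318e+01, -3.71362352e+01, -5.67032032e-05,
        3.87878987e-03,  5.93756340e-06]), 'tool_pos': array([ 0.24251166, -0.57535855,  0.20698308]), 'tool_rot': array([-3.07749184e+00, -6.21965562e-01,  3.01998970e-04]), 'contact_force': array([ 0.23959689,  0.01783693, -0.02479659]), 'wrist_torque': array([-0.02486026,  0.03554764, -0.0272332 ]), 'grip_force': 0.0, 'opening': 0.08545732408388658}
```

View pics/scene0.png

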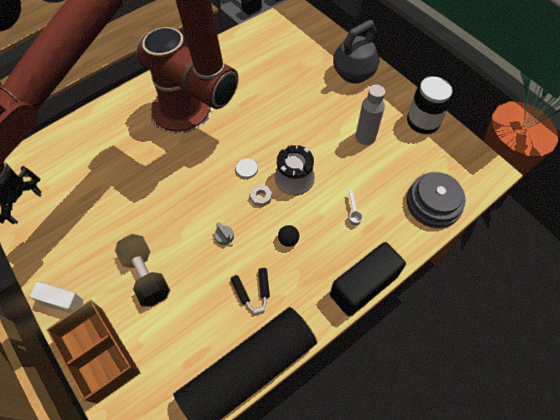

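View pics/top0.png

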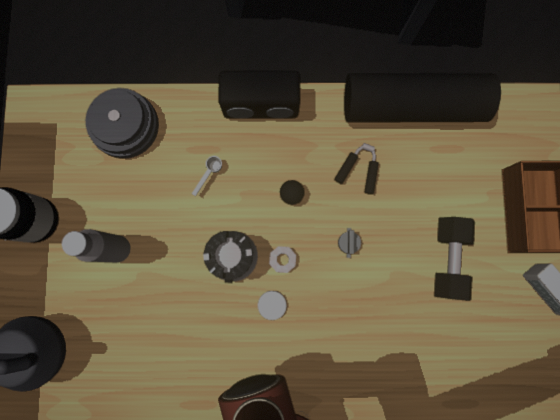

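Scene view: the lid is at about (224,234) and the grinder at (295,168). Top view: the lid is at about (350,242) with its bar roughly vertical, and the grinder at (230,256). Next I'll enlarge both.

```bash
python3 - <<'E'
import cv2,numpy as np
s=cv2.imread("pics/scene0.png");t=cv2.imread("pics/top0.png")
def c(im,x,y,w,h,k): return cv2.resize(im[y:y+h,x:x+w],None,fx=k,fy=k,interpolation=cv2.INTER_CUBIC)
# 50x50 lid crops x8 =400; grinder 70x70 
a=np.hstack([c(t,325,217,50,50,8),c(s,200,208,50,50,8)]);cv2.imwrite("pics/lid.png",a)
b=np.hstack([c(t,196,222,66,66,6),c(s,262,135,66,66,6)]);cv2.imwrite("pics/gr.png",b)
E
```

```text
(no output)
```

View pics/lid.png

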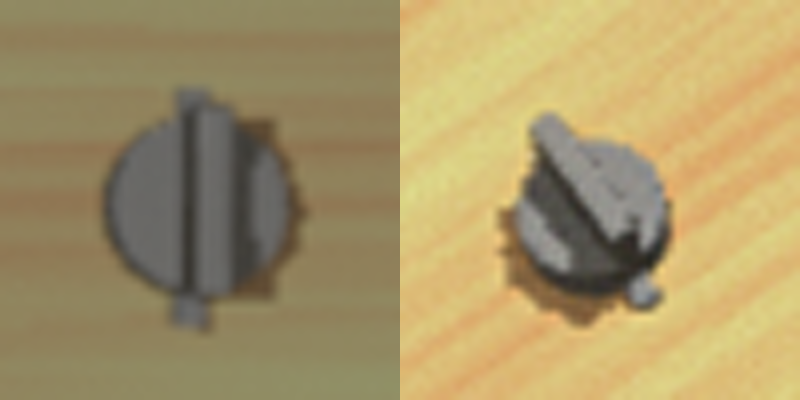

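View pics/gr.png

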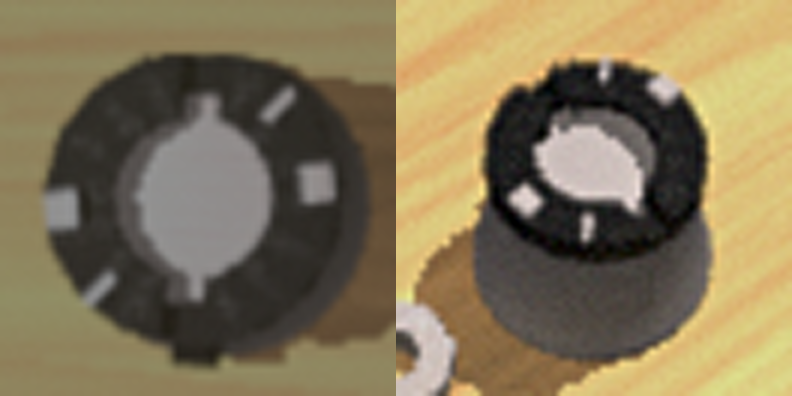

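Lid crop: in the top view the bar top runs x 195–234, y 107–295, with lug ends at (194,89) and (192,329). In the scene view the bar top runs from (547,120) to (622,232).
Grinder crop, left (top view): ribs at (278,105) and (98,289), blocks at (317,183) and (62,209). Right (scene view): ribs at (605,71) and (588,227), blocks at (663,88) and (525,200).

```bash
cat > h.py <<'E'
import numpy as np,cv2
from station import get_obs,optics
def ray(n,p):
    m=optics.camera_model(n);K=np.array([[m['fx'],0,m['cx']],[0,m['fy'],m['cy']],[0,0,1]])
    x,y=cv2.undistortPoints(np.array([[p]],float),K,m['distortion'])[0,0]
    T=m['cam_to_world'];d=T[:3,:3]@[x,-y,-1];return T[:3,3],d/np.linalg.norm(d)
def tri(a,b):
    (o,d),(p,e)=ray('top',a),ray('scene',b)
    s=np.linalg.lstsq(np.c_[d,-e],p-o,rcond=None)[0];A=o+s[0]*d;B=p+s[1]*e;return (A+B)/2,np.linalg.norm(A-B)
def atz(n,p,z): o,d=ray(n,p);return o+d*(z-o[2])/d[2]
def px(x0,y0,k,u,v): return ((u+.5)/k-.5+x0,(v+.5)/k-.5+y0)
E
python3 - <<'E'
from h import *
np.set_printoptions(precision=4,suppress=True)
T=lambda u,v:px(325,217,8,u,v);S=lambda u,v:px(200,208,8,u-400,v)
print("bar",tri(T(214,201),S(585,177)),atz('top',T(214,201),.05),atz('scene',S(585,177),.05))
a,b=atz('top',T(212,107),.05),atz('top',T(216,295),.05);print("barends",a,b)
c,d=atz('top',T(194,89),.006),atz('top',T(192,329),.006);print("lugs",c,d,(c+d)/2)
e,f=atz('scene',S(547,120),.05),atz('scene',S(622,232),.05);print("bar scene",e,f)
for v in(a-b,c-d,e-f):print(np.arctan2(v[1],v[0]))
T=lambda u,v:px(196,222,6,u,v);S=lambda u,v:px(262,135,6,u-396,v)
L=[((278,105),(605,71)),((98,289),(588,227)),((317,183),(663,88)),((62,209),(525,200))]
P=[]
for t,s in L:
    q=tri(T(*t),S(*s));P.append(q[0]);print(q,atz('top',T(*t),.107),atz('scene',S(*s),.107))
for n,i in(('top',0),('scene',1)):
    Q=[atz(n,(T if i==0 else S)(*l[i]),.107) for l in L]
    for j,o in((0,.7),(2,1.4)):
        v=Q[j]-Q[j+1];print(n,(Q[j]+Q[j+1])/2,np.linalg.norm(v)/2,"slot yaw",np.arctan2(v[1],v[0])+o)
print(np.mean(P,0))
E
```

```text
bar (array([ 0.5166, -0.1646,  0.0433]), np.float64(0.00223589154748294)) [ 0.5155 -0.1644  0.05  ] [ 0.5204 -0.1649  0.05  ]
barends [ 0.5442 -0.1645  0.05  ] [ 0.4871 -0.1643  0.05  ]
lugs [ 0.5539 -0.1665  0.006 ] [ 0.4779 -0.1641  0.006 ] [ 0.5159 -0.1653  0.006 ]
bar scene [ 0.4927 -0.1628  0.05  ] [ 0.5468 -0.1669  0.05  ]
-0.003012058421248825
-0.03184066506437537
3.0659158378922338
(array([0.5159, 0.0945, 0.228 ]), np.float64(0.020440861101088236)) [0.5187 0.0966 0.107 ] [0.4526 0.1628 0.107 ]
(array([ 0.4425,  0.18  , -0.061 ]), np.float64(0.02497129901537)) [0.4489 0.1644 0.107 ] [0.5215 0.0962 0.107 ]
(array([0.5072, 0.104 , 0.1962]), np.float64(0.07232179476068323)) [0.4889 0.0814 0.107 ] [0.4792 0.1793 0.107 ]
(array([0.4646, 0.1522, 0.0354]), np.float64(0.08344130995131822)) [0.4792 0.1786 0.107 ] [0.4898 0.0817 0.107 ]
top [0.4838 0.1305 0.107 ] 0.04864219711712631 slot yaw -0.07128190859296346
top [0.484 0.13  0.107] 0.04883666956979116 slot yaw -0.07166601642462544
scene [0.4871 0.1295 0.107 ] 0.047906358007927245 slot yaw 3.072808212696664
scene [0.4845 0.1305 0.107 ] 0.04907384544501733 slot yaw 3.0789954177485495
[0.4825 0.1327 0.0996]
```

```bash
python3 -m pendant '[[[0,0,0],[0,0,0.11],1],[[0,0,0],[0,0,0.11],1],[[0,0,0],[0,0,0.11],1],[[0,0,0],[0,0,0.1],1],[[18,-29,0],[0,0,0],1],[[18,-29,0],[0,0,0],1],[[18,-29,0],[0,0,0],1],[[18,-29,0],[0,0,0],1],[[18,-29,0],[0,0,0],1],[[18,-29,0],[0,0,0],1],[[18,-29,0],[0,0,0],1],[[18,-29,0],[0,0,0],1]]' 30
python3 -m pendant '[[[18,-29,0],[0,0,0],1],[[18,-29,0],[0,0,0],1],[[18,-29,0],[0,0,0],1],[[18,-29,0],[0,0,0],1],[[18,-29,0],[0,0,0],1],[[0,0,0],[0,0,0],1],[[0,0,0],[0,0,0],1]]'
cat >> h.py <<'E'
from scipy.spatial.transform import Rotation as R
def go(x,y,z,yaw):
    o=get_obs();r=R.from_rotvec(o['tool_rot']);m=r.as_matrix();p=o['tool_pos']
    rt=R.from_euler('z',yaw)*R.from_euler('x',np.pi)
    print("t",round(o['t'],2),"p",p.round(4),"yaw",round(np.arctan2(m[1,0],m[0,0]),3),"tilt",m[:,2].round(3),"F",o['contact_force'].round(1),"grip",o['grip_force'],"open",round(o['opening'],4),"q6",o['q'][5].round(2))
    print("shift mm",(m.T@(np.array([x,y,z])-p)*1e3).round(1),"turn",(r.inv()*rt).as_rotvec().round(3))
E
python3 -c "
from h import *
go(.5165,-.165,.026,-.03)"
```

```text
t: 1.1
tool_pos: [0.3943, -0.3468, 0.2076]
tool_rot: [-3.141, 0.049, 0.001]
contact_force: [-0.4, 0.1, 0.3]
opening: 0.0854
grip_force: 0.0
t: 1.68
tool_pos: [0.4886, -0.205, 0.2076]
tool_rot: [-3.141, 0.044, 0.002]
contact_force: [-0.3, 0.0, 0.1]
opening: 0.0855
grip_force: 0.0
t 1.68 p [ 0.4886 -0.205   0.2076] yaw -0.028 tilt [-0.001  0.    -1.   ] F [-0.3  0.   0.1] grip 0.0 open 0.0855 q6 1.06
shift mm [ 26.9 -40.8 181.5] turn [-0.     0.001  0.002]
```

```bash
python3 -m pendant '[[[14,-20,0],[0,0,0],1],[[13,-21,0],[0,0,0],1],[[0,0,40],[0,0,0],1],[[0,0,40],[0,0,0],1],[[0,0,35],[0,0,0],1],[[0,0,25],[0,0,0],1],[[0,0,20],[0,0,0],1],[[0,0,15],[0,0,0],1],[[0,0,5],[0,0,0],1],[[0,0,0],[0,0,0],1],[[0,0,0],[0,0,0],1]]'
python3 - <<'E'
from h import *
go(.5165,-.165,.026,-.03)
t=optics.get_image('top');s=optics.get_image('scene')
f=lambda im,x,y,w:cv2.resize(im[y:y+w,x:x+w,::-1],(400,400),interpolation=cv2.INTER_CUBIC)
cv2.imwrite('pics/g1.png',np.hstack([f(t,310,202,80),f(s,185,190,80)]))
E
```

```text
t: 2.6
tool_pos: [0.5166, -0.1672, 0.0286]
tool_rot: [3.141, -0.051, 0.001]
contact_force: [0.6, 0.3, 0.4]
opening: 0.0855
grip_force: 0.0
t 2.6 p [ 0.5166 -0.1672  0.0286] yaw -0.032 tilt [ 0. -0. -1.] F [0.6 0.3 0.4] grip 0.0 open 0.0855 q6 1.15
shift mm [-0.2 -2.2  2.6] turn [ 0.    -0.    -0.002]
```

View pics/g1.png

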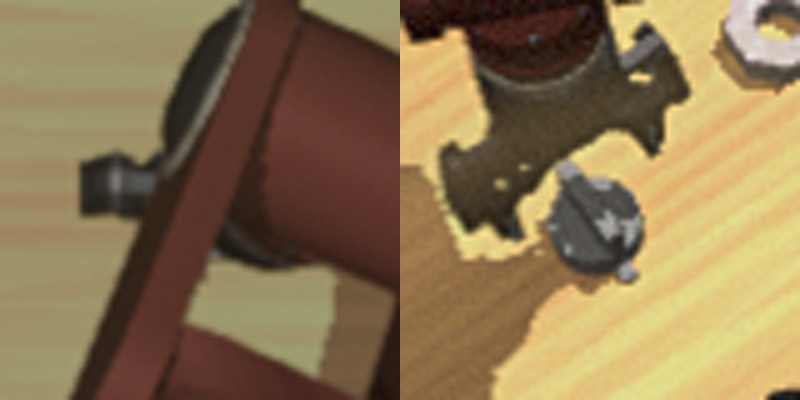

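Scene view (right half): the open fingers straddle the bar at about (570,180)–(625,230) and nothing touches. In the top view the arm hides the lid. I'll centre the last few millimetres and close.

```bash
python3 -m pendant '[[[0,-2,2],[0,0,0],1],[[0,0,0],[0,0,0],0.6],[[0,0,0],[0,0,0],0.4],[[0,0,0],[0,0,0],0.3],[[0,0,0],[0,0,0],0.2],[[0,0,0],[0,0,0],0],[[0,0,0],[0,0,0],0],[[0,0,0],[0,0,0],0],[[0,0,0],[0,0,0],0]]' 30
python3 -c "
from h import *
go(.5165,-.165,.026,-.03)"
```

```text
t: 3.45
tool_pos: [0.5167, -0.1642, 0.0262]
tool_rot: [-3.141, 0.049, 0.0]
contact_force: [0.0, 0.6, 1.0]
opening: 0.0091
grip_force: 29.2
t 3.45 p [ 0.5167 -0.1642  0.0262] yaw -0.031 tilt [-0.  0. -1.] F [0.  0.6 1. ] grip 29.2467999458313 open 0.0091 q6 1.16
shift mm [-0.2  0.8  0.2] turn [-0.     0.    -0.001]
```

```bash
python3 -m pendant '[[[0,0,-15],[0,0,0],0],[[0,0,-35],[0,0,0],0],[[0,0,-40],[0,0,0],0],[[0,0,-40],[0,0,0],0],[[0,0,-40],[0,0,0],0],[[0,0,0],[0,0,0],0],[[-2,-15,0],[0,0,0],0],[[-4,-29,0],[0,0,0],0],[[-4,-29,0],[0,0,0],0],[[-4,-29,0],[0,0,0],0],[[-4,-29,0],[0,0,0],0],[[-4,-29,0],[0,0,0],0]]'
python3 -m pendant '[[[-4,-29,0],[0,0,0],0],[[-4,-29,0],[0,0,0],0],[[-4,-29,0],[0,0,0],0],[[-4,-29,0],[0,0,0],0],[[-3,-15,0],[0,0,0],0],[[0,0,0],[0,0,0.038],0],[[0,0,0],[0,0,0],0],[[0,0,0],[0,0,0],0]]'
python3 - <<'E'
from h import *
go(.4848,.130,.15,-.068)
s=optics.get_image('scene');t=optics.get_image('top')
cv2.imwrite('pics/h1.png',np.hstack([cv2.resize(t[195:275,190:270,::-1],(400,400)),cv2.resize(s[90:200,240:350,::-1],(400,400),interpolation=cv2.INTER_CUBIC)]))
E
```

```text
t: 4.45
tool_pos: [0.4978, -0.0016, 0.1937]
tool_rot: [-3.14, 0.049, 0.006]
contact_force: [1.4, 0.3, -1.0]
opening: 0.0091
grip_force: 29.4
t: 5.12
tool_pos: [0.4835, 0.1283, 0.1942]
tool_rot: [3.139, -0.106, -0.005]
contact_force: [0.3, -0.5, -1.1]
opening: 0.0091
grip_force: 29.4
t 5.12 p [0.4835 0.1283 0.1942] yaw -0.068 tilt [-0.003 -0.    -1.   ] F [ 0.3 -0.5 -1.1] grip 29.38585728406906 open 0.0091 q6 1.75
shift mm [ 1.3 -1.8 44.2] turn [0.001 0.003 0.   ]
```

View pics/h1.png

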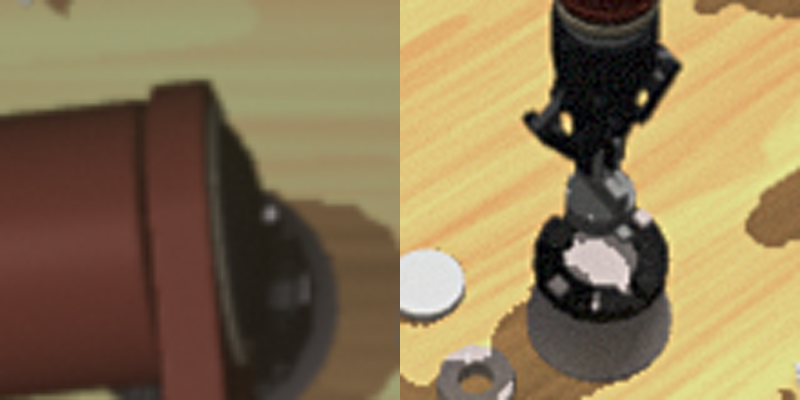

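Scene view (right half): the lid hangs level in the fingers at about (603,200), behind and above the collar opening at (600,262). I'll move it to just above the lip and look again.

```bash
python3 -m pendant '[[[0.4,-1.8,20],[0,0.003,0],0],[[0,0,20],[0,0,0],0],[[0,0,16],[0,0,0],0],[[0,0,0],[0,0,0],0],[[0,0,0],[0,0,0],0]]'
python3 - <<'E'
from h import *
go(.484,.130,.111,-.068)
s=optics.get_image('scene')
cv2.imwrite('pics/i1.png',cv2.resize(s[120:190,255:335,::-1],(800,700),interpolation=cv2.INTER_CUBIC)[:600])
E
```

```text
t: 5.63
tool_pos: [0.4846, 0.1291, 0.139]
tool_rot: [3.139, -0.11, 0.0]
contact_force: [0.7, 0.1, -0.6]
opening: 0.0094
grip_force: 29.4
t 5.63 p [0.4846 0.1291 0.139 ] yaw -0.07 tilt [ 0. -0. -1.] F [ 0.7  0.1 -0.6] grip 29.388401806354523 open 0.0094 q6 1.75
shift mm [-0.6 -0.9 28. ] turn [ 0.    -0.    -0.002]
```

View pics/i1.png

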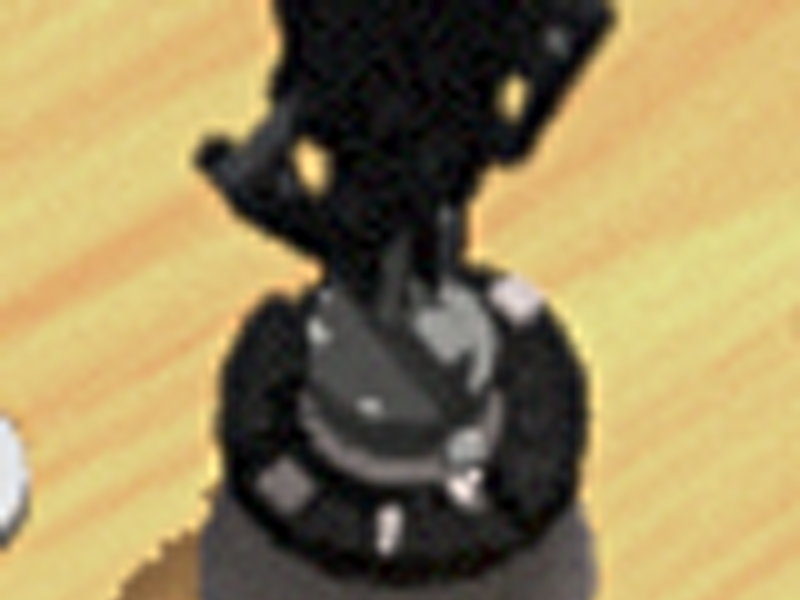

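The crop shows the lid just above the collar opening. Its near lug at (467,447) is directly above the slot at (465,483). I'll lower it gently in stages.

```bash
python3 -m pendant '[[[-0.4,-0.9,4],[0,0,0],0],[[0,0,4],[0,0,0],0],[[0,0,2],[0,0,0],0],[[0,0,2],[0,0,0],0],[[0,0,2],[0,0,0],0],[[0,0,0],[0,0,0],0]]'
python3 -c "
from h import *
go(.484,.130,.111,-.068)"
```

```text
t: 6.18
tool_pos: [0.4849, 0.1305, 0.1257]
tool_rot: [3.14, -0.109, 0.004]
contact_force: [0.2, 0.7, -0.9]
opening: 0.0091
grip_force: 29.4
t 6.18 p [0.4849 0.1305 0.1257] yaw -0.069 tilt [ 0.002 -0.    -1.   ] F [ 0.2  0.7 -0.9] grip 29.379998445510864 open 0.0091 q6 1.76
shift mm [-0.8  0.6 14.7] turn [ 0.    -0.002 -0.001]
```

```bash
python3 -m pendant '[[[-0.4,0.2,2],[0,0,0],0],[[0,0,2],[0,0,0],0],[[0,0,2],[0,0,0],0],[[0,0,0],[0,0,0],0]]'
python3 -m pendant '[[[0,0,2],[0,0,0],0],[[0,0,1],[0,0,0],0],[[0,0,0],[0,0,0],0]]'
python3 -c "
from h import *
go(.484,.130,.111,-.068)"
```

```text
t: 6.52
tool_pos: [0.4843, 0.1303, 0.1195]
tool_rot: [3.139, -0.109, 0.003]
contact_force: [1.0, -0.3, -1.3]
opening: 0.0091
grip_force: 29.4
t: 6.77
tool_pos: [0.4845, 0.1303, 0.1168]
tool_rot: [3.14, -0.109, 0.004]
contact_force: [0.0, -0.5, -0.7]
opening: 0.0091
grip_force: 29.4
t 6.77 p [0.4845 0.1303 0.1168] yaw -0.069 tilt [ 0.003 -0.    -1.   ] F [ 0.  -0.5 -0.7] grip 29.384654760360718 open 0.0091 q6 1.75
shift mm [-0.5  0.4  5.8] turn [ 0.    -0.003 -0.001]
```

Free so far, with about 5.8 mm left to the floor.

```bash
python3 -m pendant '[[[0,0,2],[0,0,0],0],[[0,0,1],[0,0,0],0],[[0,0,1],[0,0,0],0],[[0,0,0],[0,0,0],0]]'
python3 -m pendant '[[[0,0,1],[0,0,0],0],[[0,0,0],[0,0,0],0],[[0,0,0],[0,0,0],0]]'
python3 -c "
from h import *
go(.484,.130,.111,-.068)"
```

```text
t: 7.1
tool_pos: [0.4845, 0.1303, 0.1128]
tool_rot: [3.14, -0.109, 0.004]
contact_force: [0.3, 0.5, -0.6]
opening: 0.0091
grip_force: 29.4
t: 7.35
tool_pos: [0.4847, 0.1304, 0.1121]
tool_rot: [3.14, -0.109, 0.005]
contact_force: [-0.0, 0.3, -1.9]
opening: 0.0091
grip_force: 29.4
t 7.35 p [0.4847 0.1304 0.1121] yaw -0.069 tilt [ 0.003 -0.    -1.   ] F [-0.   0.3 -1.9] grip 29.3891179561615 open 0.0091 q6 1.75
shift mm [-0.7  0.4  1.1] turn [-0.    -0.003 -0.001]
```

```bash
python3 -m pendant '[[[0,0,0.6],[0,0,0],0],[[0,0,0],[0,0,0],0],[[0,0,0],[0,0,0],0]]' 36
python3 -m pendant '[[[0,0,0],[0,0,0.05],0],[[0,0,0],[0,0,0.06],0],[[0,0,0],[0,0,0.06],0],[[0,0,0],[0,0,0.06],0],[[0,0,0],[0,0,0.06],0],[[0,0,0],[0,0,0],0]]'
python3 -c "
from h import *
go(.4845,.130,.111,-.768);print(get_obs()['wrist_torque'])"
```

```text
t: 7.6
tool_pos: [0.4847, 0.1304, 0.1115]
tool_rot: [3.14, -0.109, 0.005]
contact_force: [0.3, -0.1, -0.9]
opening: 0.0084
grip_force: 35.1
t: 8.1
tool_pos: [0.4849, 0.1306, 0.1117]
tool_rot: [-3.09, 0.562, -0.005]
contact_force: [0.3, 0.5, 0.5]
opening: 0.0084
grip_force: 35.4
t 8.1 p [0.4849 0.1306 0.1117] yaw -0.36 tilt [ 0.004  0.    -1.   ] F [0.3 0.5 0.5] grip 35.3505552560091 open 0.0084 q6 2.05
shift mm [-0.2  0.7  0.7] turn [-0.002 -0.003  0.408]
[ 0.21269566 -0.05425276  0.07767334]
```

```bash
python3 -m pendant '[[[0,0,0],[0,0,0.06],0],[[0,0,0],[0,0,0.06],0],[[0,0,0],[0,0,0.06],0],[[0,0,0],[0,0,0.06],0],[[0,0,0],[0,0,0.06],0],[[0,0,0],[0,0,0.06],0],[[0,0,0],[0,0,0.05],0],[[0,0,0],[0,0,0],0],[[0,0,0],[0,0,0],0],[[0,0,0],[0,0,0],0],[[0,0,0],[0,0,0],0],[[0,0,0],[0,0,0],0]]'
python3 - <<'E'
from h import *
go(.4845,.130,.111,-.768);print(get_obs()['wrist_torque'])
s=optics.get_image('scene');t=optics.get_image('top')
cv2.imwrite('pics/j1.png',np.hstack([cv2.resize(s[135:195,265:325,::-1],(590,590),interpolation=cv2.INTER_CUBIC),cv2.resize(t[225:285,200:260,::-1],(200,590))]))
E
```

```text
t: 9.1
tool_pos: [0.485, 0.1306, 0.1118]
tool_rot: [-2.911, 1.177, -0.005]
contact_force: [-0.6, 2.6, 0.6]
opening: 0.0082
grip_force: 36.1
t 9.1 p [0.485  0.1306 0.1118] yaw -0.768 tilt [ 0.004  0.    -1.   ] F [-0.6  2.6  0.6] grip 36.136679258197546 open 0.0082 q6 2.45
shift mm [0.1 0.7 0.8] turn [-0.003 -0.002 -0.   ]
[ 0.43394198 -0.05793263  0.14038847]
```

View pics/j1.png

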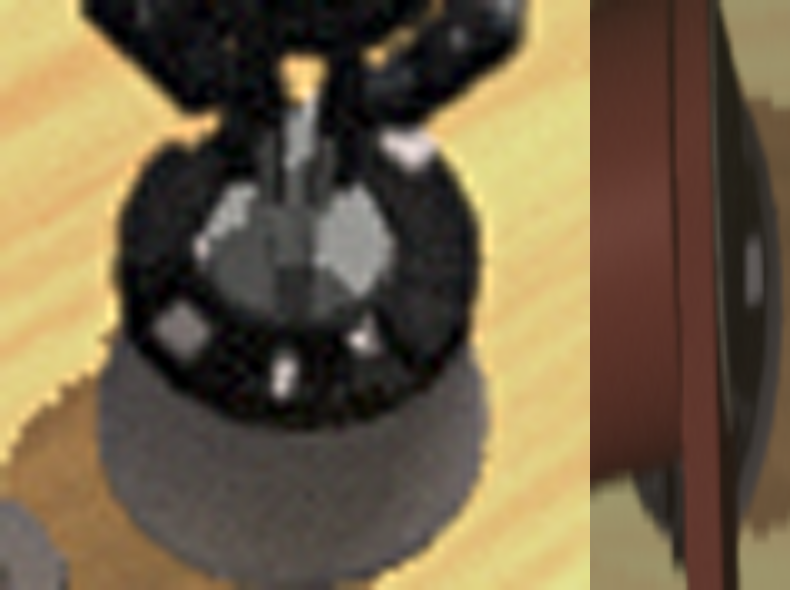

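The bar runs from (303,105) to (294,265) in the crop and points at the near rib at (285,376). The plug sits down in the collar. I'll check the angle and seating numerically.

```bash
python3 - <<'E'
from h import *
S=lambda u,v:px(265,135,590/60,u,v)
a,b=atz('scene',S(303,103),.135),atz('scene',S(294,266),.135);v=b-a
print(a,b,np.linalg.norm(v),(a+b)/2,np.arctan2(v[1],v[0])+.0657)
E
```

```text
[0.46243144 0.14990602 0.135     ] [0.50763372 0.10989448 0.135     ] 0.060366957904448314 [0.48503258 0.12990025 0.135     ] -0.6588590698972799
```

```bash
python3 -c "
from station import ctrl
print(ctrl.finish_job())"
```

```text
the job is handed in; nothing more can be done
None
```

I handed the job in with the lid seated in the collar (underside about 0.6 mm above the floor), turned about 0.66–0.70 rad clockwise to the ribs and held there at 36 N; the verdict was not shown.

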